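Lock the blue blade base onto the crumb jar

ROBOT

A 7-joint arm with a two-finger parallel gripper is mounted at the origin on the work surface. World frame = base frame: x ahead of the robot, y to its left, z up, the work surface at z = 0. Lengths are in mm, angles in degrees, forces in N, time in s.
With the tool pointing down it reaches from about 425 to 875 mm from the base axis. Payload 8.4 kg.
Tool frame: the origin (TCP) lies midway between the tips of the shut fingers; the grasp point (between the pads) lies 19 mm behind it; z points along the fingers, y is the direction in which the jaws open and shut (so a half turn about z gives the same grasp; the last joint's range is limited). The gripper opens to 87 mm and grips with 3 to 60 N. Pads are 19 mm wide; open, the fingers measure 117 mm over their backs; the gripper's body (75 mm by 190 mm) begins 51 mm behind the grasp point.
Start: joints at [-70.886, 19.091, 2.286, 83.961, -0.768, 76.965, -3.352], TCP at [272.617, 590.037, 222.546] pointing down, gripper open.
Joint ranges: [-147.57, 147.57], [-21.85, 119.76], [-74.77, 79.35], [14.55, 137.4], [-85.83, 265.84], [4.83, 119.75], [-152.11, 152.11]. Speed limits (degrees/s): [127.2, 127.2, 159.86, 159.86, 180, 180, 180].

INTERFACE

Orientations are given as a 3x3 rotation matrix whose columns are the frame's x, y, z axes.
In Python, from workcell import observe, capture, job_done, spot_in, silhouettes, mark_of gives the robot as it stands.
- The arm moves only by the tool drive_tool, never from a script. Its argument "targets" is a list of rows, each an object with "delta_pos": the shift along the tool's x, y, z in units of 800 mm (1.0 is 800 mm), a list of three; "spin": the turn about the tool's z in units of 0.5 rad (1.0 is 0.5 rad); "grip": the closure, from 0 (fully open) to 1 (shut). In form: [{"delta_pos": [tx, ty, tz], "spin": spin, "grip": grip}, ...]. A call has 1 to 5 rows; each row is the pose to reach, as a shift and turn from the pose commanded when the call began, along the tool's axes at that moment; what a row does not reach only later rows make up. A row lasts 1/12 s, in which the tool goes at most 41.7 mm and 7.16 degrees, less where a joint would pass 70% of its speed; a pose out of reach is approached as far as the arm can. A call with a number of a shift or a turn outside -1 to 1 is refused whole. A call with a gripper value outside its range is refused whole. The fingers move at their own pace and stop on an object; the grip force is fixed at half the most. Time passes only in rows, so rows that repeat a pose let the fingers close. It gives the time, the measured TCP pose, the force and the opening at its end, in the units of the state.
- observe(): the state, without advancing time (a new reading comes with each control period).
- capture(name): name is "side" or "top" or "wrist"; returns a dict with "img" (480x640x3 uint8, blue, green, red), "mtx" (3x3 intrinsics, pixels), "rvec" (rotation vector, rad) and "tvec" (3), from world to camera coordinates, as OpenCV has them. Camera axes: x right, y down, z forward; pixel columns grow to the right and rows downward; lengths in mm; the calibration is good to about 2 mm. A picture is of the moment at which its call begins. There is no depth.
- job_done(): hands the job in, once; it reports no verdict.
Trained networks look in a picture, given as the dict that the camera call returned (one of the last four; its "shot" number tells which), for a name from the list of things; names that differ only in an ending like _2 or _b are one class to them, and where a whole thing is asked for, a point or a joint stands for the part that bears it (a point fixed in the world has none). Each returns a list of dicts, best first, with "p" (0 to 1); they miss things now and then, are a little off and sometimes report something else, mostly with a low value. They report only what shows in the picture. A call takes as long as a camera call. They do not tell look-alikes from the thing itself.
- spot_in(picture, thing): "extent" ([left, top, right, bottom] in pixels, round what is visible of it).
- silhouettes(picture, thing): "mask" (480x640 bool, what is visible of it) and "extent" ([left, top, right, bottom] in pixels, round what is visible of it).
- mark_of(picture, thing): "uv" ([column, row] in pixels: a listed point, or the origin of a listed thing).
The state is a dict: "clock": time; "q": joint angles; "joint_vel": joint speeds; "tau": joint torques, N m; "tool_pos": TCP position; "orientation": TCP orientation; "wrist_force": force on the tool from outside, world axes, zero at the start; "moment": the same for the moment, N m; "width": finger opening in mm.
Only numpy, scipy, OpenCV 4.12 (cv2) and the standard library are available. Lean on these libraries where they do the work, as an engineer would, in place of code of your own. Each camera call takes 0.05 s, during which the arm holds its last target.

TASK

Fit the blade base with the blue grip onto the crumb jar that stands in its fixed stand: lower it with the grip pointing at the jar's two yellow marks so that its lugs pass through the slots, then twist it clockwise (seen from above) until the grip points at the two red marks and the lugs are locked, and let go. Leave the orange and the black blade bases where they are.

Things in the scene. Friction and masses are not known exactly. Their poses are not given: they have to be found in the camera images.
- crumb_jar: Clear jar of crusts, fixed, mouth up (sizes in mm). Origin: under its centre, on the counter; z up. Grey collar, diameter 136; steel lip: top at 120, 6 thick, opening diameter 84, two opposite entry slots (37 wide, to radius 62) at 70 deg counterclockwise from x, marked by yellow tabs. Red tabs at x and -x: locked direction, 70 deg clockwise from the slots; stop a few deg past. Tabs at lip level.
- base_blue: Blade base, blue grip, 250 g, loose, upright (sizes in mm). Origin: centre of underside. Grey skirt diameter 68, z 0-22; two steel lugs along x and -x to radius 54, 14 wide, z 4-10; white flange diameter 116, z 22-30; grip bar along x, 80 long, 24 wide, z 30-70. Half a turn is alike. Fitted: flange on lip, origin 98 above jar's; play 6 in height, 8 sideways; turns freely.
- base_orange: The same blade base with an orange grip (other cut); not wanted, leave it. Same size and frame.
- base_black: The same blade base with a black grip (other cut); not wanted, leave it. Same size and frame.
There are look-alikes about, which are no part of the job. What is shaped like the base_blue but green or pink is not meant.

How it is judged:
By the outcome, as a careful person would: the job done as asked, in the order asked, and still so for the second after the job is handed in, with the robot touching nothing.
It also fails if it takes over 42 s, if anything falls off the work surface, if the arm or the gripper's body presses on something with over 40 N, if the wrist force passes 120 N, or if a joint passes its speed limit or range.

## Working session

There is one attempt and no reset: what is moved stays moved. The work goes in short steps, Python scripts to look and compute and a tool call to move; the robot and the scene stay as the last step left them, time stands still between calls to the robot, and variables do not carry over. Pictures are saved under pics/ and viewed, and the job is handed in when it is done.

Besides the shell and the picture viewer there is one more tool, called after "Request:" as name([rows], argument=value, ...), one row to a line, values as JSON. drive_tool: Moves the arm, as the interface text tells. Shifts and turns lie within -1 to 1; 1 stands for 800 mm of shift or 0.5 rad of turn. Its arguments: {"type":"object","properties":{"targets":{"type":"array","items":{"type":"object","properties":{"delta_pos":{"type":"array","items":{"type":"number","minimum":-1,"maximum":1}},"spin":{"type":"number","minimum":-1,"maximum":1},"grip":{"type":"number"}}}}},"required":["targets"]}

```bash
mkdir -p pics; ls; cat > h.py <<'E'
import numpy as np,cv2
from workcell import *
def P(c): 
    R,_=cv2.Rodrigues(np.array(c["rvec"],float)); return np.array(c["mtx"],float),R,np.array(c["tvec"],float).reshape(3)
def ray(c,uv,z):
    K,R,t=P(c); d=R.T@np.linalg.inv(K)@np.array([uv[0],uv[1],1.]); o=-R.T@t
    return o+d*(z-o[2])/d[2]
def proj(c,p):
    K,R,t=P(c); q=K@(R@np.array(p,float).T+t[:,None] if np.ndim(p)>1 else R@np.array(p,float)+t); return (q[:2]/q[2]).T
E
python3 - <<'E'
from h import *
s=observe(); print(s['clock'],s['tool_pos'],np.round(s['orientation'],3),s['width'],s['wrist_force'])
for n in ["top","side"]:
    c=capture(n); cv2.imwrite(f"pics/{n}0.png",c["img"])
    for th in ["crumb_jar","base_blue"]:
        for m in mark_of(c,th): print(n,th,m['p'],np.round(m['uv'],1),np.round(ray(c,m['uv'],0),0))
        for m in spot_in(c,th): print(n,th,'spot',m['p'],np.round(m['extent'],1))
E
```

```text
pics
0.0 [272.45728622 589.63299361 221.64410904] [[-0.908  0.419 -0.001]
 [ 0.419  0.908 -0.002]
 [-0.    -0.002 -1.   ]] 87.31337396511333 [0.62141288 0.27736993 0.10747787]
top crumb_jar 0.8 [142.9 213.5] [493. 221.   0.]
top crumb_jar spot 0.67 [ 71.7 155.3 191.2 262. ]
top base_blue 0.7 [382.7 343.1] [ 236. -251.    0.]
top base_blue 0.63 [505.7 205.7] [ 503. -501.    0.]
top base_blue 0.62 [412.3 180.8] [ 556. -317.    0.]
top base_blue spot 0.72 [355.8 315.6 420.5 377.5]
top base_blue spot 0.63 [386.8 150.4 444.8 210. ]
top base_blue spot 0.6 [481.  173.4 539.1 233.6]
side crumb_jar 0.84 [249.3 415.5] [492. 228.   0.]
side crumb_jar spot 0.74 [187.7 330.7 307.3 474.7]
side base_blue 0.97 [404.7 226. ] [ 236. -249.    0.]
side base_blue 0.74 [273.9 200. ] [ 549. -304.    0.]
side base_blue 0.59 [307.1 150.1] [ 496. -522.    0.]
side base_blue spot 0.79 [285.6 128.2 326.8 163.7]
side base_blue spot 0.71 [382.5 194.9 432.6 236.5]
side base_blue spot 0.57 [248.9 170.  291.7 208.4]
```

View pics/top0.png

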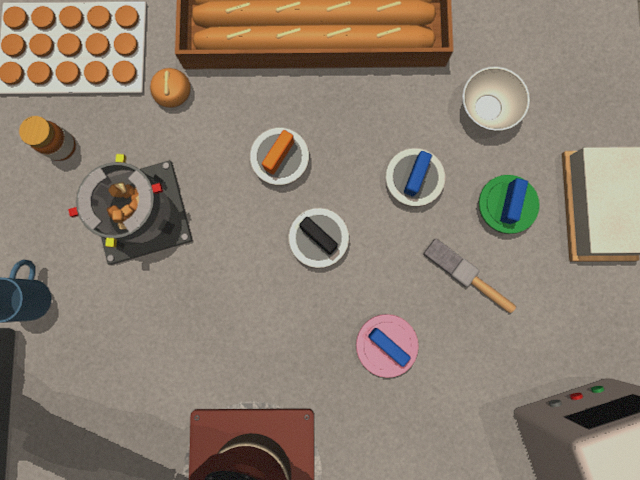

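View pics/side0.png

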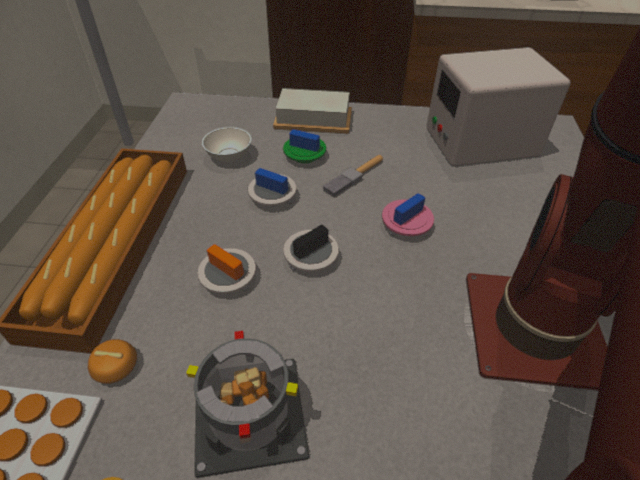

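```bash
cat > m.py <<'E'
from h import *
def tabs(c,z=118):
    hsv=cv2.cvtColor(c["img"],cv2.COLOR_BGR2HSV); out={}
    for nm,ms in dict(red=[((0,190,120),(6,255,255)),((174,190,120),(180,255,255))],yel=[((25,190,120),(34,255,255))]).items():
        m=sum(cv2.inRange(hsv,*a) for a in ms)
        n,l,st,ce=cv2.connectedComponentsWithStats(m)
        out[nm]=[(ce[i],st[i,4],ray(c,ce[i],z)) for i in range(1,n) if st[i,4]>12]
    return out
def blue(c,z=70):
    hsv=cv2.cvtColor(c["img"],cv2.COLOR_BGR2HSV); m=cv2.inRange(hsv,(105,150,50),(125,255,255))
    n,l,st,ce=cv2.connectedComponentsWithStats(m)
    return [(ce[i],st[i,4],st[i,:4],l==i) for i in range(1,n) if st[i,4]>80]
E
python3 - <<'E'
from m import *
for n in ["top","side"]:
    c=capture(n)
    for k,v in tabs(c).items():
        for a in v: print(n,k,np.round(a[0],1),a[1],np.round(a[2],1))
    for b in blue(c): print(n,'blue',np.round(b[0],1),b[1],b[2],np.round(ray(c,b[0],60),1))
    if n=="top": cv2.imwrite("pics/crop1.png",cv2.resize(c["img"][130:250,370:550],None,fx=4,fy=4,interpolation=2)); cv2.imwrite("pics/crop2.png",cv2.resize(c["img"][140:270,60:200],None,fx=4,fy=4,interpolation=2))
    else: cv2.imwrite("pics/crop3.png",cv2.resize(c["img"][320:480,170:320],None,fx=4,fy=4)[:600])
E
```

```text
top red [156.1 187.3] 59 [516.3 154.  118. ]
top red [ 72.6 211.5] 54 [474.4 297.4 118. ]
top red [577.4 396.8] 25 [ 158.2 -553.9  118. ]
top blue [417.6 172.9] 572 [404 151  27  45] [ 555.  -315.2   60. ]
top blue [514.  200.5] 735 [501 179  27  44] [ 500.9 -492.8   60. ]
top blue [388.9 346.7] 560 [369 328  41  38] [ 235.5 -253.8   60. ]
side red [238.6 334.4] 52 [513.8 153.8 118. ]
side red [243.5 429.2] 104 [473.  297.8 118. ]
side yel [191.9 369.7] 77 [567.5 221.1 118. ]
side yel [291.4 387.4] 90 [418.8 231.3 118. ]
side blue [304.4 135.1] 172 [290 130  29  12] [ 500.  -501.7   60. ]
side blue [270.8 175.8] 216 [256 169  31  15] [ 555.4 -320.8   60. ]
side blue [409.8 203.4] 223 [396 194  28  20] [ 232.4 -258.9   60. ]
```

View pics/crop1.png

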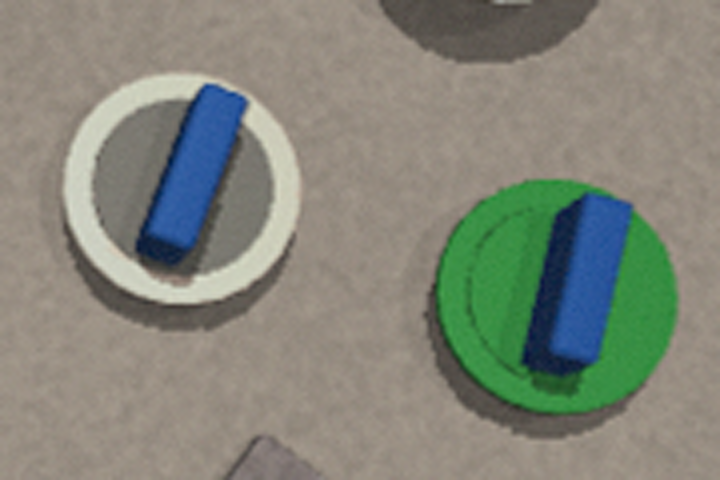

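View pics/crop2.png

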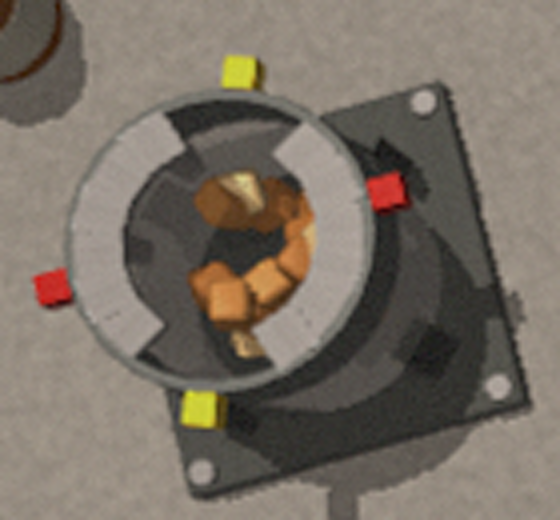

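```bash
cat > fit.py <<'E'
from m import *
from scipy.optimize import minimize
def hull(c,x,y,a,z0=0):
    ca,sa=np.cos(a),np.sin(a)
    p=[[x+ca*u-sa*v,y+sa*u+ca*v,z0+z] for u in(-40,40) for v in(-12,12) for z in(30,70)]
    return cv2.convexHull(proj(c,np.array(p).T.T.T if 0 else np.array(p).reshape(-1,3)).astype(np.float32)) if 0 else cv2.convexHull(np.array([proj(c,q) for q in p],np.float32))
def fit(obs,x0,a0s,z0=0):
    def cost(v):
        s=0
        for c,m in obs:
            h=hull(c,v[0],v[1],v[2],z0); im=np.zeros((480*1,640),np.uint8)
            im=cv2.fillPoly(im,[np.round(h*256).astype(np.int32)],1,lineType=8,shift=8)
            s+=(np.logical_xor(im>0,m)).sum()/m.sum()
        return s
    best=None
    for a in a0s:
        r=minimize(cost,[*x0,a],method='Nelder-Mead',options=dict(initial_simplex=[[*x0,a],[x0[0]+8,x0[1],a],[x0[0],x0[1]+8,a],[*x0,a+.2]],xatol=.05,fatol=1e-4))
        if best is None or r.fun<best.fun: best=r
    return best
E
python3 - <<'E'
from fit import *
obs=[]
for n in ["top","side"]:
    c=capture(n)
    b=min(blue(c),key=lambda b:np.hypot(*(ray(c,b[0],60)[:2]-[555,-317])))
    hsv=cv2.cvtColor(c["img"],cv2.COLOR_BGR2HSV); m=cv2.inRange(hsv,(102,110,15),(128,255,255))
    n_,l,st,ce=cv2.connectedComponentsWithStats(m); m=l==l[int(b[0][1]),int(b[0][0])]; print(m.sum())
    obs.append((c,m))
    r=fit([(c,m)],(555,-317),np.radians(range(-90,90,30)))
    print(n,r.fun,np.round(r.x[:2],1),np.degrees(r.x[2])%180)
r=fit(obs,(555,-317),np.radians(range(-90,90,30)))
print(r.fun,np.round(r.x[:2],1),np.degrees(r.x[2])%180)
print(observe()['clock'])
E
```

```text
609
top 0.1592775041050903 [ 558.5 -318.3] 156.8469812821107
513
side 0.2884990253411306 [ 553.1 -317.1] 147.20567088951088
0.4869741403316721 [ 554.8 -315.8] 154.97121394643426
0.7
```

Request:
drive_tool([
  {"delta_pos": [-0.0366,-0.0365,0],"spin": 0,"grip": 0},
  {"delta_pos": [-0.0732,-0.073,0],"spin": 0,"grip": 0},
  {"delta_pos": [-0.11,-0.11,0],"spin": 0,"grip": 0},
  {"delta_pos": [-0.1464,-0.146,0],"spin": 0,"grip": 0},
  {"delta_pos": [-0.183,-0.1825,0],"spin": 0,"grip": 0},
])

```text
clock: 1.12
tool_pos: [344.7, 394.2, 222.6]
orientation: [[-0.908, 0.419, 0.0], [0.419, 0.908, 0.0], [0.0, 0.0, -1.0]]
wrist_force: [1.6, 0.1, 0.7]
width: 86.9
```

Request:
drive_tool([
  {"delta_pos": [-0.0366,-0.0365,0],"spin": 0,"grip": 0},
  {"delta_pos": [-0.0732,-0.073,0],"spin": 0,"grip": 0},
  {"delta_pos": [-0.11,-0.11,0],"spin": 0,"grip": 0},
  {"delta_pos": [-0.1464,-0.146,0],"spin": 0,"grip": 0},
  {"delta_pos": [-0.183,-0.1825,0],"spin": 0,"grip": 0},
])

```text
clock: 1.53
tool_pos: [416.3, 200.2, 222.9]
orientation: [[-0.908, 0.419, 0.001], [0.419, 0.908, 0.001], [-0.0, 0.001, -1.0]]
wrist_force: [0.9, -0.1, 0.0]
width: 86.9
```

Request:
drive_tool([
  {"delta_pos": [-0.0366,-0.0365,0],"spin": 0,"grip": 0},
  {"delta_pos": [-0.0732,-0.073,0],"spin": 0,"grip": 0},
  {"delta_pos": [-0.11,-0.11,0],"spin": 0,"grip": 0},
  {"delta_pos": [-0.1464,-0.146,0],"spin": 0,"grip": 0},
  {"delta_pos": [-0.183,-0.1825,0],"spin": 0,"grip": 0},
])

```text
clock: 1.95
tool_pos: [487.9, 6.2, 223.0]
orientation: [[-0.908, 0.419, 0.001], [0.419, 0.908, 0.001], [-0.001, 0.001, -1.0]]
wrist_force: [1.1, 0.6, -0.0]
width: 86.9
```

Request:
drive_tool([
  {"delta_pos": [-0.0247,-0.0332,0],"spin": 0,"grip": 0},
  {"delta_pos": [-0.0494,-0.0664,0],"spin": 0,"grip": 0},
  {"delta_pos": [-0.0741,-0.0996,0],"spin": 0,"grip": 0},
  {"delta_pos": [-0.0988,-0.133,0],"spin": 0,"grip": 0},
  {"delta_pos": [-0.1235,-0.166,0],"spin": 0,"grip": 0},
])

```text
clock: 2.37
tool_pos: [521.7, -155.5, 222.9]
orientation: [[-0.908, 0.419, 0.001], [0.419, 0.908, 0.0], [-0.001, 0.001, -1.0]]
wrist_force: [1.0, -0.2, 1.0]
width: 87.0
```

Request:
drive_tool([
  {"delta_pos": [-0.0247,-0.0332,0],"spin": 0,"grip": 0},
  {"delta_pos": [-0.0494,-0.0664,0],"spin": 0,"grip": 0},
  {"delta_pos": [-0.0741,-0.0996,0],"spin": 0,"grip": 0},
  {"delta_pos": [-0.1,-0.135,0],"spin": 0,"grip": 0},
  {"delta_pos": [-0.1,-0.135,0],"spin": 0,"grip": 0},
])

```text
clock: 2.78
tool_pos: [547.6, -292.7, 222.4]
orientation: [[-0.905, 0.426, -0.001], [0.426, 0.905, -0.004], [-0.001, -0.004, -1.0]]
wrist_force: [-0.6, 0.2, -0.7]
width: 86.9
```

```bash
python3 - <<'E'
from fit import *
s=observe(); print(s['clock'],s['tool_pos'],np.round(s['q'],1))
c=capture("wrist"); cv2.imwrite("pics/w1.png",c["img"])
for b in blue(c): print(np.round(b[0],1),b[1],b[2],np.round(ray(c,b[0],65),1))
E
```

```text
2.7833 [ 547.59722506 -292.66656665  222.42223354] [-12.2  19.5  46.1  90.1 -14.1  76.4 100.4]
[298.9 241.1] 1902 [285 201  28  82] [ 551.9 -312.8   65. ]
[119.4 251.2] 1823 [ 92 226  59  69] [ 485.4 -478.4   65. ]
```

View pics/w1.png

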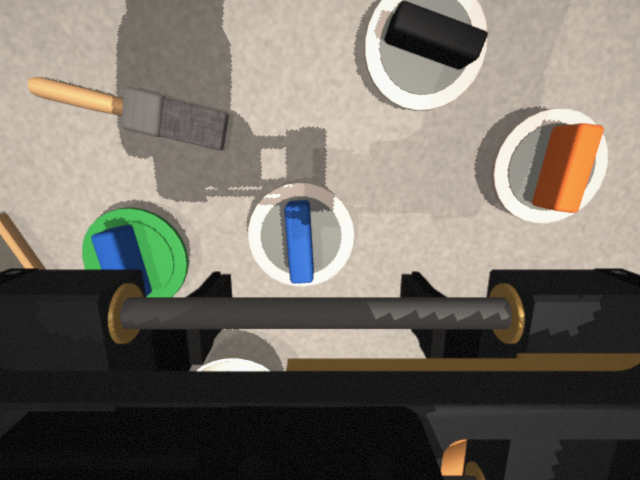

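```bash
python3 - <<'E'
from fit import *
c=capture("wrist")
hsv=cv2.cvtColor(c["img"],cv2.COLOR_BGR2HSV); m=cv2.inRange(hsv,(102,110,15),(128,255,255))
n_,l,st,ce=cv2.connectedComponentsWithStats(m); m=l==l[241,299]; print(m.sum())
r=fit([(c,m)],(555,-317),np.radians(range(-90,90,30)))
print(r.fun,np.round(r.x[:2],1),np.degrees(r.x[2])%180)
im=c["img"].copy(); cv2.polylines(im,[np.int32(hull(c,*r.x))],True,(0,0,255))
cir=[proj(c,[r.x[0]+58*np.cos(t),r.x[1]+58*np.sin(t),30]) for t in np.linspace(0,6.28,60)]
cv2.polylines(im,[np.int32(cir)],True,(0,255,0))
cv2.imwrite("pics/w2.png",cv2.resize(im[150:310,200:400],None,fx=3,fy=3))
E
```

```text
1987
0.13588324106693508 [ 554.1 -314. ] 156.83595311722564
```

View pics/w2.png

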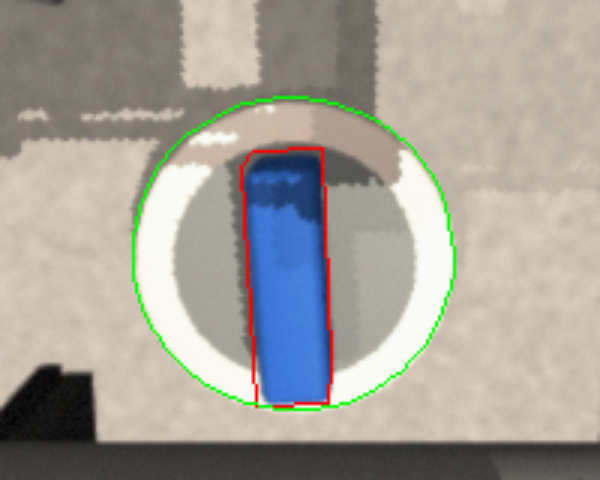

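```bash
cat > go.py <<'E'
from h import *
import sys
def go(p,yaw=None):
    s=observe(); R=np.array(s['orientation']); d=R.T@(np.array(p)-np.array(s['tool_pos']))
    cy=np.degrees(np.arctan2(R[1,0],R[0,0]))
    print('t',s['clock'],'pos',np.round(s['tool_pos'],1),'yaw',round(cy,2),'q',np.round(s['q'],1),'F',np.round(s['wrist_force'],1),'w',round(s['width'],1))
    print('delta',np.round(d/800,4),'mm',np.linalg.norm(d), 'spin', None if yaw is None else round(-np.radians((yaw-cy+180)%360-180)/.5,4))
if __name__=="__main__": a=list(map(float,sys.argv[1:])); go(a[:3],a[3])
E
python3 go.py 554.5 -315 35 156.8
```

```text
t 2.8833 pos [ 548.3 -287.2  222.2] yaw 155.01 q [-12.5  19.2  45.9  90.3 -14.   76.4 100.1] F [-0.2  1.8  0.4] w 86.8
delta [-0.0218 -0.0279  0.2341] mm 189.38296579737332 spin -0.0624
```

Request:
drive_tool([
  {"delta_pos": [-0.022,-0.028,0.03],"spin": -0.062,"grip": 0},
  {"delta_pos": [-0.022,-0.028,0.08],"spin": -0.062,"grip": 0},
  {"delta_pos": [-0.022,-0.028,0.13],"spin": -0.062,"grip": 0},
  {"delta_pos": [-0.022,-0.028,0.175],"spin": -0.062,"grip": 0},
  {"delta_pos": [-0.022,-0.028,0.205],"spin": -0.062,"grip": 0},
])

```text
clock: 3.3
tool_pos: [554.6, -310.2, 55.1]
orientation: [[-0.921, 0.389, -0.003], [0.389, 0.921, 0.002], [0.003, 0.001, -1.0]]
wrist_force: [-0.7, 0.2, -0.5]
width: 87.1
```

```bash
python3 - <<'E'
from fit import *
c=capture("wrist"); cv2.imwrite("pics/w3.png",c["img"])
E
python3 go.py 554.5 -315 37 156.8
```

```text
t 3.35 pos [ 552.9 -308.9   51.4] yaw 157.11 q [ -5.8  30.5  40.9  98.  -22.4  60.5 109.7] F [-2.4  2.4 -3.3] w 86.6
delta [-0.005  -0.0063  0.018 ] mm 15.736578188674914 spin 0.0108
```

View pics/w3.png

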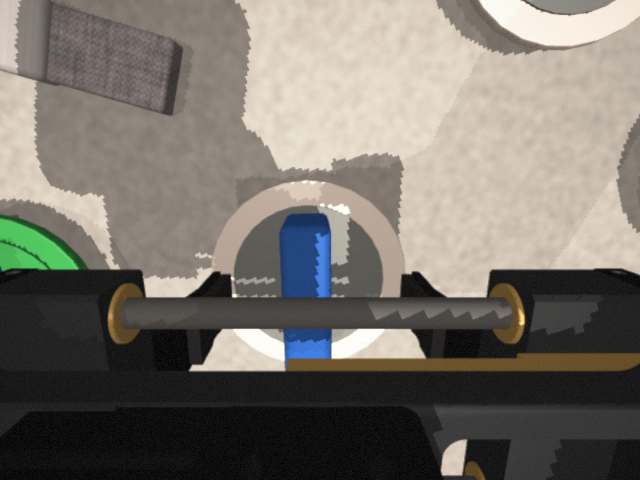

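Request:
drive_tool([
  {"delta_pos": [0,0,0.013],"spin": 0,"grip": 0},
  {"delta_pos": [0,0,0.026],"spin": 0,"grip": 0},
  {"delta_pos": [0,0,0.026],"spin": 0,"grip": 0},
  {"delta_pos": [0,0,0.026],"spin": 0,"grip": 0},
])

```text
clock: 3.68
tool_pos: [556.2, -313.0, 38.8]
orientation: [[-0.921, 0.391, 0.001], [0.391, 0.921, -0.0], [-0.001, 0.0, -1.0]]
wrist_force: [0.4, -0.2, -0.5]
width: 86.9
```

```bash
python3 go.py 554.5 -315 37 156.8
```

```text
t 3.6833 pos [ 556.2 -313.    38.8] yaw 157.01 q [ -5.2  31.5  40.4  98.3 -23.3  58.8 110.4] F [ 0.4 -0.2 -0.5] w 86.9
delta [ 0.001  -0.0031  0.0023] mm 3.162294189193765 spin 0.0072
```

Request:
drive_tool([
  {"delta_pos": [0,-0.002,0.001],"spin": 0,"grip": 1},
  {"delta_pos": [0,-0.002,0.001],"spin": 0,"grip": 1},
  {"delta_pos": [0,-0.002,0.001],"spin": 0,"grip": 1},
  {"delta_pos": [0,-0.002,0.001],"spin": 0,"grip": 1},
  {"delta_pos": [0,-0.002,0.001],"spin": 0,"grip": 1},
])

```text
clock: 4.1
tool_pos: [555.0, -314.7, 37.3]
orientation: [[-0.92, 0.391, 0.001], [0.391, 0.92, -0.0], [-0.001, 0.0, -1.0]]
wrist_force: [0.1, 0.1, 0.3]
width: 61.5
```

Request:
drive_tool([
  {"delta_pos": [0,0,0],"spin": 0,"grip": 1},
  {"delta_pos": [0,0,0],"spin": 0,"grip": 1},
  {"delta_pos": [0,0,0],"spin": 0,"grip": 1},
  {"delta_pos": [0,0,0],"spin": 0,"grip": 1},
])

```text
clock: 4.43
tool_pos: [554.8, -314.5, 36.9]
orientation: [[-0.92, 0.391, -0.0], [0.391, 0.92, 0.0], [0.0, -0.0, -1.0]]
wrist_force: [0.4, -0.1, -0.7]
width: 35.0
```

Request:
drive_tool([
  {"delta_pos": [0,0,0],"spin": 0,"grip": 1},
  {"delta_pos": [0,0,0],"spin": 0,"grip": 1},
  {"delta_pos": [0,0,0],"spin": 0,"grip": 1},
  {"delta_pos": [0,0,0],"spin": 0,"grip": 1},
])

```text
clock: 4.77
tool_pos: [554.8, -314.6, 36.9]
orientation: [[-0.92, 0.391, -0.0], [0.391, 0.92, -0.0], [0.0, -0.0, -1.0]]
wrist_force: [0.1, 0.5, 0.4]
width: 24.1
```

Request:
drive_tool([
  {"delta_pos": [0,0,-0.02],"spin": 0,"grip": 1},
  {"delta_pos": [0,0,-0.06],"spin": 0,"grip": 1},
  {"delta_pos": [0,0,-0.11],"spin": 0,"grip": 1},
  {"delta_pos": [0,0,-0.155],"spin": 0,"grip": 1},
  {"delta_pos": [0,0,-0.2],"spin": 0,"grip": 1},
])

```text
clock: 5.18
tool_pos: [554.3, -314.5, 198.5]
orientation: [[-0.92, 0.391, -0.001], [0.391, 0.92, 0.0], [0.001, -0.0, -1.0]]
wrist_force: [1.7, 0.1, -2.4]
width: 23.6
```

```bash
python3 - <<'E'
from h import *
for n in["top","side","wrist"]:
    c=capture(n); cv2.imwrite(f"pics/l_{n}.png",c["img"])
E
python3 go.py 494 226 197 157
```

```text
t 5.3333 pos [ 556.1 -315.5  199.8] yaw 156.97 q [ -8.7  22.7  45.3  89.4 -16.6  74.6 105.7] F [ 0.4 -0.  -2.3] w 23.4
delta [0.3361 0.5926 0.0021] mm 545.0324982241713 spin -0.0009
```

View pics/l_wrist.png

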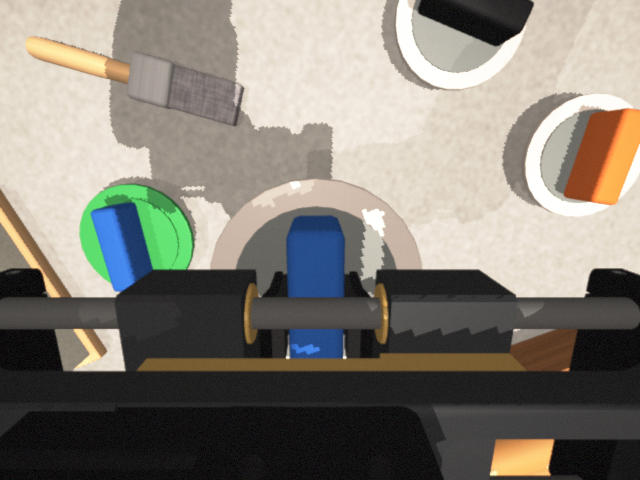

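View pics/l_side.png

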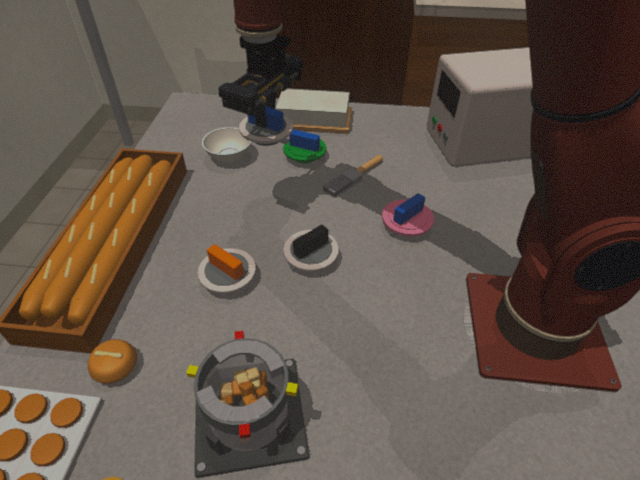

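Request:
drive_tool([
  {"delta_pos": [0.015,0.027,0],"spin": 0,"grip": 1},
  {"delta_pos": [0.037,0.066,0],"spin": 0,"grip": 1},
  {"delta_pos": [0.061,0.108,0],"spin": 0,"grip": 1},
  {"delta_pos": [0.085,0.15,0],"spin": 0,"grip": 1},
  {"delta_pos": [0.109,0.192,0],"spin": 0,"grip": 1},
])

```text
clock: 5.75
tool_pos: [533.2, -137.1, 195.1]
orientation: [[-0.92, 0.391, -0.003], [0.391, 0.92, 0.0], [0.002, -0.001, -1.0]]
wrist_force: [0.3, 0.1, -1.9]
width: 23.8
```

Request:
drive_tool([
  {"delta_pos": [0.024,0.042,0],"spin": 0,"grip": 1},
  {"delta_pos": [0.048,0.084,0],"spin": 0,"grip": 1},
  {"delta_pos": [0.072,0.126,0],"spin": 0,"grip": 1},
  {"delta_pos": [0.096,0.168,0],"spin": 0,"grip": 1},
  {"delta_pos": [0.12,0.21,0],"spin": 0,"grip": 1},
])

```text
clock: 6.17
tool_pos: [510.4, 55.0, 195.5]
orientation: [[-0.921, 0.391, -0.002], [0.391, 0.921, -0.0], [0.002, -0.001, -1.0]]
wrist_force: [1.1, -0.5, -2.4]
width: 23.7
```

```bash
python3 go.py 494 226 197 176
```

```text
t 6.1667 pos [510.4  55.  195.5] yaw 157.01 q [-44.    3.8  34.7 106.2  -2.3  70.8  58.4] F [ 1.1 -0.5 -2.4] w 23.7
delta [ 0.1024  0.1887 -0.0018] mm 171.7746396934824 spin -0.6629
```

Request:
drive_tool([
  {"delta_pos": [0.024,0.042,0],"spin": -0.1,"grip": 1},
  {"delta_pos": [0.048,0.084,0],"spin": -0.3,"grip": 1},
  {"delta_pos": [0.072,0.126,0],"spin": -0.5,"grip": 1},
  {"delta_pos": [0.09,0.16,0],"spin": -0.6,"grip": 1},
  {"delta_pos": [0.105,0.186,0],"spin": -0.663,"grip": 1},
])

```text
clock: 6.58
tool_pos: [491.1, 225.9, 195.2]
orientation: [[-0.998, 0.065, -0.002], [0.065, 0.998, -0.001], [0.002, -0.001, -1.0]]
wrist_force: [0.4, -0.6, -1.5]
width: 23.5
```

Request:
drive_tool([
  {"delta_pos": [0,0,0],"spin": 0,"grip": 1},
  {"delta_pos": [0,0,0],"spin": 0,"grip": 1},
  {"delta_pos": [0,0,0],"spin": 0,"grip": 1},
])

```text
clock: 6.83
tool_pos: [492.9, 221.6, 196.1]
orientation: [[-0.997, 0.072, -0.001], [0.072, 0.997, -0.002], [0.001, -0.002, -1.0]]
wrist_force: [0.2, -0.0, -2.3]
width: 23.9
```

```bash
python3 go.py 494 226 197 176; python3 - <<'E'
from m import *
s=observe(); p=s['tool_pos']; R=np.array(s['orientation'])
for n in["top","side","wrist"]:
    c=capture(n); im=c["img"].copy()
    z=p[2]-37+30
    cv2.polylines(im,[np.int32([proj(c,[p[0]+58*np.cos(t),p[1]+58*np.sin(t),z]) for t in np.linspace(0,6.28,80)])],True,(0,255,0))
    cv2.polylines(im,[np.int32([proj(c,[p[0]+58*np.cos(t),p[1]+58*np.sin(t),z-8]) for t in np.linspace(0,6.28,80)])],True,(255,255,0))
    cv2.imwrite(f"pics/j_{n}.png",im)
    for k,v in tabs(c).items():
        for a in v: print(n,k,np.round(a[0],1),a[1],np.round(a[2],1))
E
```

```text
t 6.8333 pos [492.9 221.6 196.1] yaw 175.87 q [-52.9   7.3  26.3 102.4  -3.4  71.1  60.1] F [ 0.2 -0.  -2.3] w 23.9
delta [-0.001   0.0056 -0.0011] mm 4.637835456225801 spin -0.0046
top red [156.  187.5] 58 [516. 154. 118.]
top red [577.2 396.8] 27 [ 158.3 -553.5  118. ]
side red [243.9 429.4] 113 [472.4 298.  118. ]
wrist red [416.7 208.1] 36 [467. 297. 118.]
```

View pics/j_wrist.png

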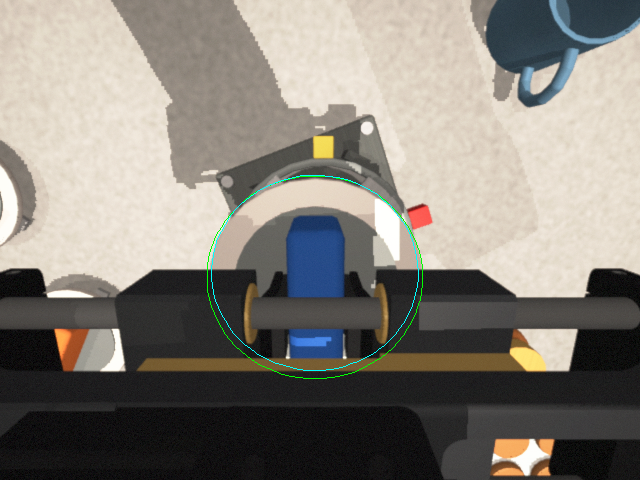

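View pics/j_side.png

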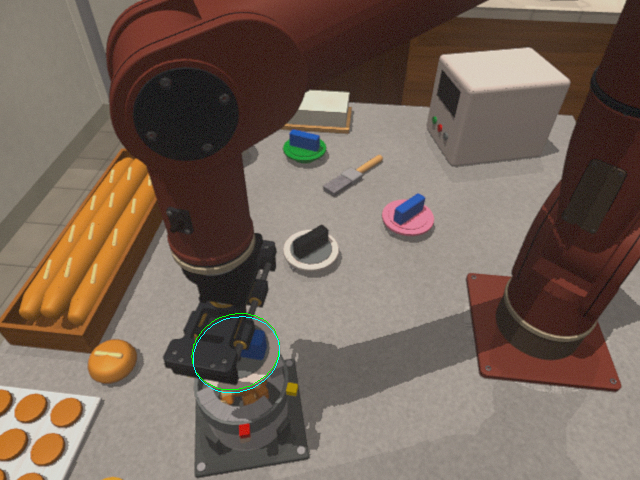

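View pics/j_top.png

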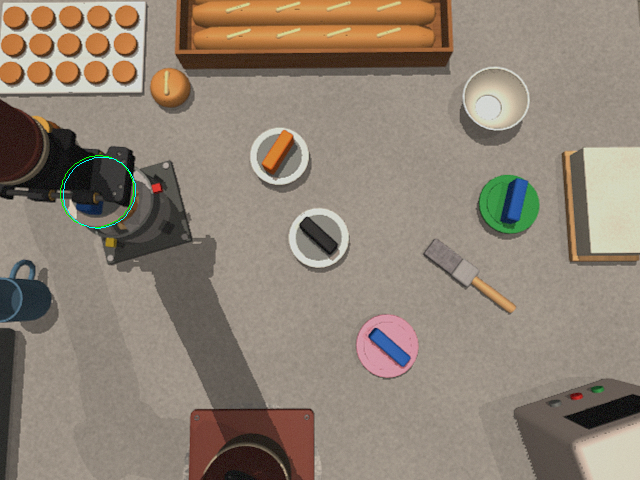

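```bash
python3 - <<'E'
from m import *
s=observe(); p=s['tool_pos']; print(p)
c=capture("wrist"); im=c["img"]
hsv=cv2.cvtColor(im,cv2.COLOR_BGR2HSV)
for nm,lo,hi in[("yel",(18,150,100),(34,255,255)),("red",(0,180,100),(6,255,255))]:
    m=cv2.inRange(hsv,lo,hi); m[260:]=0; m[:100]=0
    n,l,st,ce=cv2.connectedComponentsWithStats(m)
    for i in range(1,n):
        if st[i,4]>20: print(nm,np.round(ce[i],1),st[i],np.round(ray(c,ce[i],119),1))
# flange edge arc vs prediction: scan radially
g=cv2.cvtColor(im,cv2.COLOR_BGR2GRAY).astype(float)
cv2.imwrite("pics/jw.png",cv2.resize(im[110:310,190:450],None,fx=3,fy=3))
E
```

```text
[493.23434147 221.30320556 196.74768211]
yel [322.5 146.5] [313 136  20  22 438] [419.4 232.4 119. ]
red [416.2 208.2] [408 205  18   8  56] [467.  296.5 119. ]
```

View pics/jw.png

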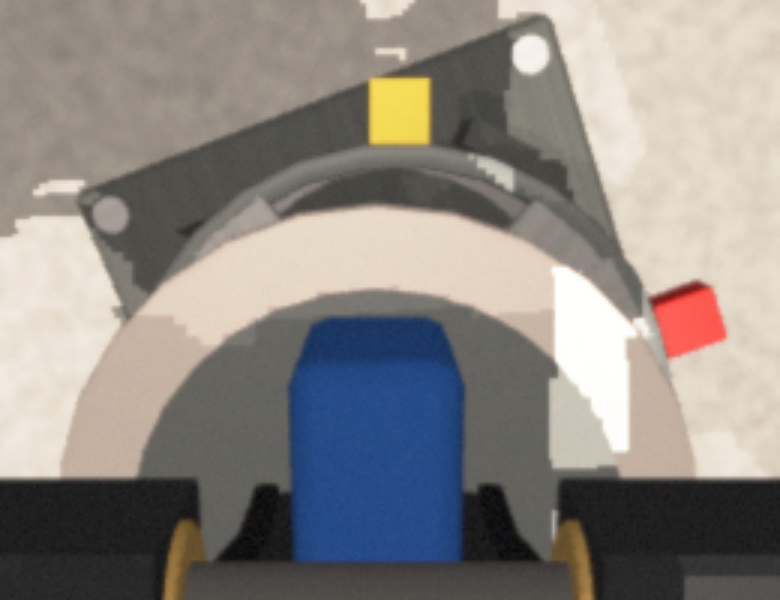

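Request:
drive_tool([
  {"delta_pos": [0.001,0.006,0.0],"spin": 0,"grip": 1},
  {"delta_pos": [0.001,0.006,0.015],"spin": 0,"grip": 1},
  {"delta_pos": [0.001,0.006,0.03],"spin": 0,"grip": 1},
  {"delta_pos": [0.001,0.006,0.045],"spin": 0,"grip": 1},
  {"delta_pos": [0.001,0.006,0.045],"spin": 0,"grip": 1},
])

```text
clock: 7.45
tool_pos: [490.7, 226.7, 157.4]
orientation: [[-0.998, 0.07, -0.004], [0.07, 0.998, -0.003], [0.004, -0.003, -1.0]]
wrist_force: [0.6, -0.8, -1.9]
width: 23.5
```

Request:
drive_tool([
  {"delta_pos": [0,0,0],"spin": 0,"grip": 1},
  {"delta_pos": [0,0,0],"spin": 0,"grip": 1},
  {"delta_pos": [0,0,0],"spin": 0,"grip": 1},
])

```text
clock: 7.7
tool_pos: [492.8, 227.8, 161.4]
orientation: [[-0.998, 0.07, 0.001], [0.07, 0.998, 0.0], [-0.001, 0.0, -1.0]]
wrist_force: [0.1, -0.2, -2.8]
width: 23.9
```

```bash
python3 go.py 492.5 226 135 176; python3 - <<'E'
from m import *
for n in["side","wrist"]:
    c=capture(n); im=c["img"]
    cv2.imwrite(f"pics/k_{n}.png",cv2.resize(im[290:480,150:340],None,fx=3,fy=3) if n=="side" else im)
E
```

```text
t 7.7 pos [492.8 227.8 161.4] yaw 175.96 q [-52.9   9.2  26.  104.7  -4.4  67.   60.5] F [ 0.1 -0.2 -2.8] w 23.9
delta [ 0.0003 -0.0023  0.033 ] mm 26.43763426752449 spin -0.0013
```

View pics/k_side.png

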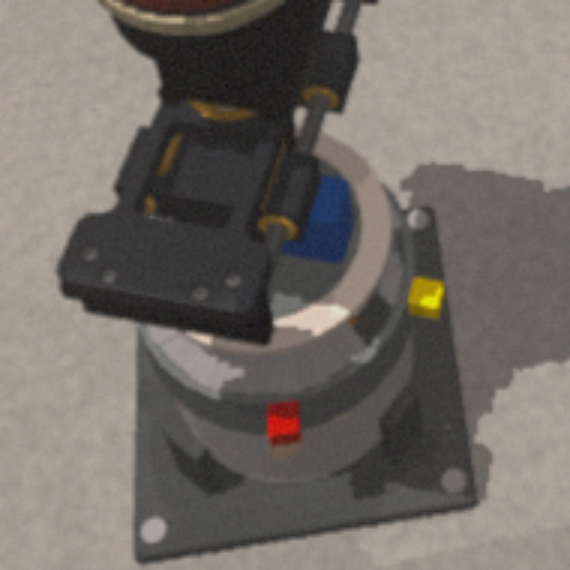

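View pics/k_wrist.png

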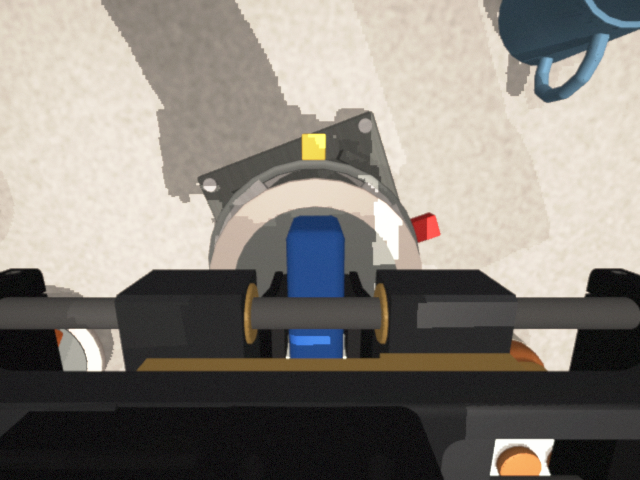

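Request:
drive_tool([
  {"delta_pos": [0,-0.002,0.008],"spin": 0,"grip": 1},
  {"delta_pos": [0,-0.002,0.015],"spin": 0,"grip": 1},
  {"delta_pos": [0,-0.002,0.022],"spin": 0,"grip": 1},
  {"delta_pos": [0,-0.002,0.022],"spin": 0,"grip": 1},
])

```text
clock: 8.13
tool_pos: [491.5, 225.7, 141.8]
orientation: [[-0.998, 0.07, -0.002], [0.07, 0.998, -0.001], [0.002, -0.001, -1.0]]
wrist_force: [-0.9, 0.1, -2.7]
width: 23.8
```

Request:
drive_tool([
  {"delta_pos": [0,0,0.005],"spin": 0,"grip": 1},
  {"delta_pos": [0,0,0.009],"spin": 0,"grip": 1},
  {"delta_pos": [0,0,0.009],"spin": 0,"grip": 1},
  {"delta_pos": [0,0,0.009],"spin": 0,"grip": 1},
])

```text
clock: 8.47
tool_pos: [492.3, 226.1, 136.0]
orientation: [[-0.998, 0.07, -0.0], [0.07, 0.998, -0.0], [0.0, -0.0, -1.0]]
wrist_force: [-0.4, -0.7, -1.7]
width: 23.5
```

```bash
python3 go.py 492.5 226 135 176
```

```text
t 8.4667 pos [492.3 226.1 136. ] yaw 175.97 q [-52.5  10.6  25.9 106.5  -5.1  64.1  61.2] F [-0.4 -0.7 -1.7] w 23.5
delta [-0.0003 -0.0001  0.0012] mm 1.0239381380502393 spin -0.0011
```

Request:
drive_tool([
  {"delta_pos": [0,0,0.001],"spin": 0.1,"grip": 1},
  {"delta_pos": [0,0,0.001],"spin": 0.25,"grip": 1},
  {"delta_pos": [0,0,0.001],"spin": 0.4,"grip": 1},
  {"delta_pos": [0,0,0.001],"spin": 0.55,"grip": 1},
  {"delta_pos": [0,0,0.001],"spin": 0.7,"grip": 1},
])

```text
clock: 8.88
tool_pos: [492.5, 226.2, 135.6]
orientation: [[-0.911, 0.411, 0.0], [0.411, 0.911, 0.0], [-0.0, 0.0, -1.0]]
wrist_force: [0.1, -0.7, -2.2]
width: 24.1
```

Request:
drive_tool([
  {"delta_pos": [0,0,0],"spin": 0.17,"grip": 1},
  {"delta_pos": [0,0,0],"spin": 0.34,"grip": 1},
  {"delta_pos": [0,0,0],"spin": 0.51,"grip": 1},
  {"delta_pos": [0,0,0],"spin": 0.68,"grip": 1},
  {"delta_pos": [0,0,0],"spin": 0.85,"grip": 1},
])

```text
clock: 9.3
tool_pos: [492.5, 226.2, 135.6]
orientation: [[-0.66, 0.751, 0.0], [0.751, 0.66, 0.0], [0.0, 0.0, -1.0]]
wrist_force: [0.3, 0.1, -1.9]
width: 23.8
```

```bash
python3 go.py 492.5 226 135 106
```

```text
t 9.3 pos [492.5 226.2 135.6] yaw 131.32 q [-56.8  10.9  30.8 106.7  -6.2  64.   17.6] F [ 0.3  0.1 -1.9] w 23.8
delta [-0.0002 -0.0002  0.0008] mm 0.6540320623019653 spin 0.884
```

Request:
drive_tool([
  {"delta_pos": [0,0,0],"spin": 0.2,"grip": 1},
  {"delta_pos": [0,0,0],"spin": 0.4,"grip": 1},
  {"delta_pos": [0,0,0],"spin": 0.6,"grip": 1},
  {"delta_pos": [0,0,0],"spin": 0.78,"grip": 1},
  {"delta_pos": [0,0,0],"spin": 0.89,"grip": 1},
])

```text
clock: 9.72
tool_pos: [493.0, 226.3, 135.8]
orientation: [[-0.272, 0.962, 0.002], [0.962, 0.272, 0.0], [0.0, 0.002, -1.0]]
wrist_force: [6.4, -0.7, -3.6]
width: 24.1
```

Request:
drive_tool([
  {"delta_pos": [0,0,0],"spin": 0,"grip": 1},
  {"delta_pos": [0,0,0],"spin": 0,"grip": 1},
])

```text
clock: 9.88
tool_pos: [493.0, 226.4, 135.8]
orientation: [[-0.279, 0.96, 0.001], [0.96, 0.279, 0.001], [0.0, 0.002, -1.0]]
wrist_force: [2.3, 0.6, -2.2]
width: 23.8
```

```bash
python3 go.py 492.5 226 135 106;  python3 - <<'E'
from m import *
for n in["side","wrist"]:
    c=capture(n); im=c["img"]
    cv2.imwrite(f"pics/t_{n}.png",cv2.resize(im[290:480,150:340],None,fx=3,fy=3) if n=="side" else im)
E
```

```text
t 9.8833 pos [493.  226.4 135.8] yaw 106.19 q [-59.3  11.1  33.7 106.8  -6.8  64.   -6.9] F [ 2.3  0.6 -2.2] w 23.8
delta [-0.0002 -0.0007  0.001 ] mm 1.0157662672573546 spin 0.0068
```

View pics/t_side.png

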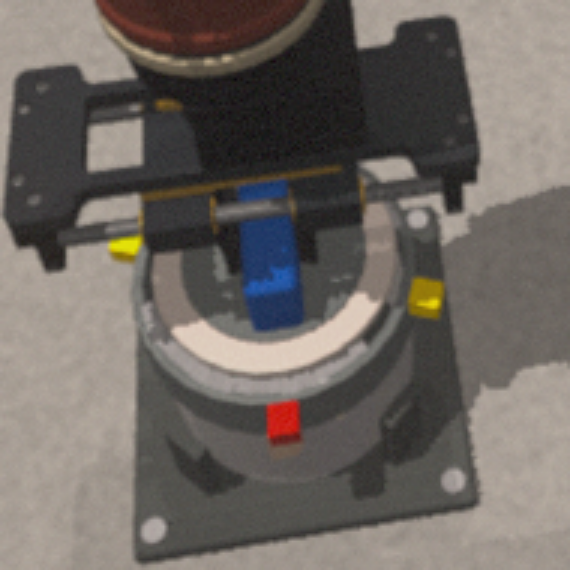

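View pics/t_wrist.png

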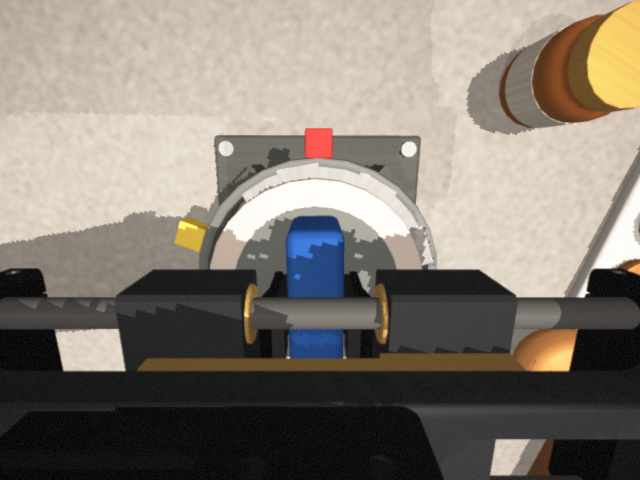

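Request:
drive_tool([
  {"delta_pos": [0,0,0],"spin": 0,"grip": 0},
  {"delta_pos": [0,0,0],"spin": 0,"grip": 0},
  {"delta_pos": [0,0,0],"spin": 0,"grip": 0},
  {"delta_pos": [0,0,0],"spin": 0,"grip": 0},
  {"delta_pos": [0,0,0],"spin": 0,"grip": 0},
])

```text
clock: 10.4
tool_pos: [492.1, 226.1, 135.3]
orientation: [[-0.277, 0.961, -0.0], [0.961, 0.277, -0.0], [0.0, -0.0, -1.0]]
wrist_force: [-0.6, -0.0, -1.1]
width: 49.3
```

Request:
drive_tool([
  {"delta_pos": [0,0,0],"spin": 0,"grip": 0},
  {"delta_pos": [0,0,0],"spin": 0,"grip": 0},
  {"delta_pos": [0,0,-0.01],"spin": 0,"grip": 0},
  {"delta_pos": [0,0,-0.03],"spin": 0,"grip": 0},
  {"delta_pos": [0,0,-0.06],"spin": 0,"grip": 0},
])

```text
clock: 10.82
tool_pos: [491.3, 225.5, 182.8]
orientation: [[-0.277, 0.961, -0.002], [0.961, 0.277, -0.002], [-0.001, -0.003, -1.0]]
wrist_force: [-1.1, 0.1, 0.8]
width: 81.5
```

Request:
drive_tool([
  {"delta_pos": [0,0,-0.04],"spin": 0,"grip": 0},
  {"delta_pos": [0,0,-0.08],"spin": 0,"grip": 0},
  {"delta_pos": [0,0,-0.1],"spin": 0,"grip": 0},
  {"delta_pos": [0,0,-0.1],"spin": 0,"grip": 0},
  {"delta_pos": [0,0,-0.1],"spin": 0,"grip": 0},
])

```text
clock: 11.23
tool_pos: [492.8, 226.3, 264.6]
orientation: [[-0.277, 0.961, 0.002], [0.961, 0.277, 0.002], [0.001, 0.002, -1.0]]
wrist_force: [0.5, -0.1, 0.4]
width: 86.9
```

```bash
python3 go.py 492.5 226 135 106;  python3 - <<'E'
from fit import *
for n in["side","wrist"]:
    c=capture(n); im=c["img"]
    cv2.imwrite(f"pics/e_{n}.png",cv2.resize(im[290:480,150:340],None,fx=3,fy=3) if n=="side" else im)
    for k,v in tabs(c).items():
        for a in v: print(n,k,np.round(a[0],1),a[1],np.round(a[2],1))
    hsv=cv2.cvtColor(im,cv2.COLOR_BGR2HSV); m=cv2.inRange(hsv,(102,110,15),(128,255,255))
    n_,l,st,ce=cv2.connectedComponentsWithStats(m)
    i=min((i for i in range(1,n_) if st[i,4]>150),key=lambda i:np.hypot(*(ray(c,ce[i],160)[:2]-[494,226])))
    r=fit([(c,l==i)],(494,226),[np.radians(106)],98)
    print(n,st[i],r.fun,np.round(r.x[:2],1),np.degrees(r.x[2]))
E
```

```text
t 11.2333 pos [492.8 226.3 264.6] yaw 106.07 q [-61.    5.   34.2  96.9  -2.9  78.8 -10.3] F [ 0.5 -0.1  0.4] w 86.9
delta [-0.0004 -0.0008  0.162 ] mm 129.61193417944054 spin 0.0024
side red [238.5 333.6] 37 [514.3 152.4 118. ]
side red [243.9 429.4] 111 [472.4 298.  118. ]
side yel [191.8 369.9] 83 [567.6 221.5 118. ]
side yel [291.8 387.6] 109 [418.2 231.6 118. ]
side [ 229  337   22   63 1062] 0.20903954802259886 [491.9 226.6] 108.60014476086783
wrist [ 301  191   31  100 2835] 0.12486772486772486 [493.6 225.5] 107.55176069514596
```

View pics/e_side.png

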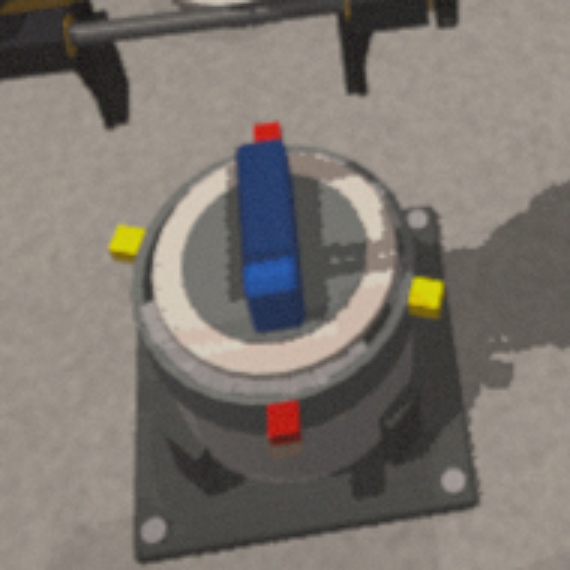

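View pics/e_wrist.png

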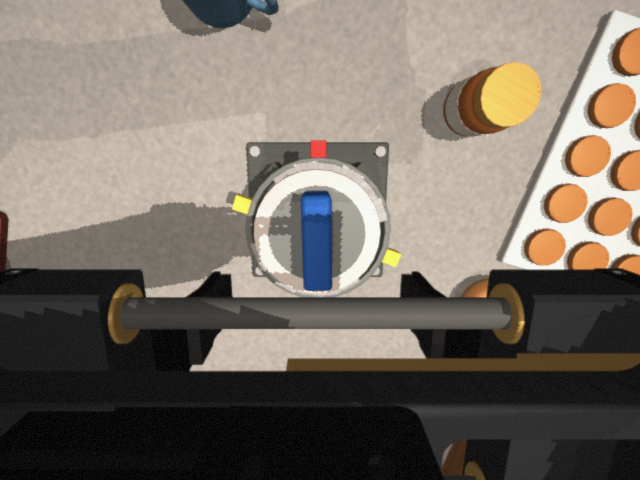

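```bash
python3 -c "
from workcell import *
print(job_done())"
```

```text
the job is handed in; nothing more can be done
None
```

I fitted the white-flanged base with the blue grip (top view near pixel 416,178) onto the crumb jar and handed the job in at about 11 s. I lowered it with the grip pointing at the yellow marks and twisted it 70° clockwise to the red marks. Then I let go and raised the gripper clear.

- **Fit and lock:** The last side and wrist pictures show the flange lying flat on the lip and the grip in line with the red tabs. The lugs are not visible in the pictures. That they are locked follows from the 70° turn at fitted height and the final angle.
- **Angle:** Fits to the grip's outline gave 107.6° in the wrist picture and 108.6° in the side picture. The red tabs lie at about 106°. I put this small disagreement down to the fits, because the gripper still held the grip at 106.2° just before release.
- **Forces:** The highest wrist force I read was about 6–7 N, briefly at the end of the twist.
- **Other bases:** The arm went nowhere near the orange and black bases. I did not take another picture of them at the very end.

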